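Show a glass negative to the inspection camera

ROBOT

A 7-joint arm with a two-finger parallel gripper is mounted at the origin on the work surface. World frame = base frame: x ahead of the robot, y to its left, z up, the work surface at z = 0. Lengths are in m, angles in rad, forces in N, time in s.
With the tool pointing down it reaches from about 0.4 to 0.875 m from the base axis. Payload 19.3 kg.
Tool frame: the origin (TCP) lies at the very end of the fingers, on their centre line; the grasp point (between the pads) lies 19 mm behind it; z points along the fingers, y is the line along which they close (so a half turn about z gives the same grasp; the last joint's range is limited). The gripper opens to 85 mm and grips with 20 to 120 N. Pads are 22 mm wide; open, the fingers measure 114 mm over their backs; the gripper's body (76 mm by 85 mm) begins 54 mm behind the grasp point. The pads swing forward as they close: fully open they stand 13 mm farther back than shut.
Start: joints at [1.219, 0.521, -0.036, 1.599, 0.021, 1.021, -0.113], TCP at [0.174, -0.6, 0.231] pointing down, gripper open.
Joint ranges: [-2.91, 2.91], [-0.3, 2.13], [-1.5, 1.42], [0.17, 2.43], [-1.26, 4.41], [0.16, 1.93], [-2.52, 2.52]. Speed limits (rad/s): [1.89, 1.89, 2.39, 2.39, 3.01, 3.01, 3.01].

INTERFACE

Orientations are given as [roll, pitch, yaw] about the fixed x, y, z axes, in that order (R = Rz(yaw) Ry(pitch) Rx(roll)).
In Python, from workcell import observe, grab_frame, job_done gives the robot as it stands.
- The arm moves only by the tool move_arm, never from a script. Its argument "plan" is a list that holds one entry, the list of rows, each a list of 7 numbers: the shift along the tool's x, y, z each as a share of 0.02 m, from -1 to 1, then the turn, a rotation vector about the tool's x, y, z each as a share of 6 degrees, from -1 to 1, then the opening, from -1 (shut) to 1 (fully open). A call has exactly 10 rows; each row shifts and turns the commanded pose from where the row before left it, along the tool's axes as they then stand; what a row does not reach is not made up. A row lasts 1/10 s, in which the tool goes at most 50 mm and 8.59 degrees, less where a joint would pass 70% of its speed; a pose out of reach is approached as far as the arm can. A call with a number of a shift or a turn outside -1 to 1 is refused whole. A call with a gripper value outside its range is refused whole. The fingers move at their own pace and stop on an object; "grip_force" is the grip in N (left out, the last holds). Time passes only in rows, so rows that do not move let the fingers close, or fill a call up. It gives the time, the measured TCP pose, the force, the opening and the grip force at its end, in the units of the state.
- observe(): the state, without advancing time (a new reading comes with each control period).
- grab_frame(name): name is "side" or "top" or "wrist"; returns a dict with "color" (420x560x3 uint8, red, green, blue), "intrinsics" (3x3 intrinsics, pixels), "k1" (the pictures are not rectified: a ray, as slopes to the right and down, at radius r is drawn at 1 + k1 r^2 times it, then the intrinsics apply), "position" and "orientation" of the camera in the world; the wrist camera has in their place "tool_from_camera" (4x4, takes a point from camera to tool coordinates, whose origin is the TCP and whose axes are the flange's). Camera axes: x right, y down, z forward; pixel columns grow to the right and rows downward; lengths in m; the calibration is good to about 2 mm. A picture is of the moment at which its call begins: read the wrist's pose just before it. There is no depth.
- job_done(): hands the job in; it is judged then, once.
The state is a dict: "clock": time; "qpos": joint angles; "qd": joint speeds; "joint_efforts": joint torques, N m; "position": TCP position; "tool_rot": TCP orientation; "force": force on the tool from outside, world axes, zero at the start; "moment": the same for the moment, N m; "grip_width": finger opening in m; "finger_force": force on a finger pad.
Only numpy, scipy, OpenCV 4.12 (cv2) and the standard library are available. Lean on these libraries where they do the work, as an engineer would, in place of code of your own. Each camera call takes 0.05 s, during which the arm holds its last target. There are 200 camera calls.

TASK

Lift the glass negative with the red tab out of the wooden rack and show it in the air to the grey inspection camera: tab uppermost, middle of the glass on the lens axis 15 cm in front of the lens, leaned and turned square to the camera's downward line of sight (either face to the lens). It is old glass, so pinch it by its tab with no more than about 40 N of grip, and do not bump the camera or disturb the other plates and the things on the table. Finish while still holding it there, motionless, without putting it down.

Things in the scene. Friction and masses are not known exactly. Their poses are not given: they have to be found in the camera images.
- red_plate: Framed glass negative to show: black frame 90 mm wide (its x), 8 mm thick (y), 110 mm tall (z), with a red tab 40 mm wide (x), 10 mm thick (y) centred on top, from 110 to 140 mm above the origin. About 0.2 kg. Origin: centre of the lower edge; z points to the tab, y is square to the glass. Stands loose and upright in one of the rack's three pockets, lower edge 10 mm above the table.
- red_plate_center (a point): Middle of the red-tabbed plate's glass, 55 mm above the plate's lower edge.
- blue_plate: Framed glass negative with a blue tab, otherwise the same as the red-tabbed plate, standing in another pocket of the rack (the three swap pockets). Leave it in place.
- yellow_plate: Framed glass negative with a yellow tab, otherwise the same as the red-tabbed plate, standing in another pocket of the rack (the three swap pockets). Leave it in place.
- rack: Wooden rack fixed to the table, 112 mm (its x) by 180 mm (y), walls up to 55 mm high; origin under its centre. Three pockets at y = -60, 0, 60 mm, each 94 mm (x) by 10.5 mm (y), floor 10 mm above the table; the plates stand in them with their y along the rack's y and are drawn out straight up.
- stand: Fixed stand of the inspection camera: dark round foot 120 mm across, an aluminium column and a fork; origin under the foot's centre. The camera on it tops out about 0.31 m above the table.
- camera_head: Grey inspection camera (body 80 x 70 x 60 mm, black lens 54 mm across) held tilted in the fork; origin on its tilt axis and on the lens axis, 0.27 m above the table. It looks along its own -x; its y is level, its z is its upper side. Stiff; it looks 0.15 to 0.45 rad below level. Do not move it.
- lens (a point): Centre of the lens's front glass, on the lens axis 60 mm in front of (-x of) the camera's origin. Axes as the camera's.
- light_panel: Flat white light panel fixed to the table, 200 x 260 mm, 12 mm thick; origin under its centre.
- loupe: Black magnifier loupe, 46 mm across and 46 mm tall, standing on the light panel; origin at its underside. Leave it.
- film_can: Flat aluminium film can, 100 mm across, 22 mm tall, on the table; origin at its underside. Leave it.
- pencil_cup: Blue cup, 72 mm across, 95 mm tall, on the table; origin at its underside. Leave it.
- stamp: Dark wooden hand stamp, 40 mm across, 75 mm tall, on the table; origin at its underside. Leave it.
- card_box: Cardboard box of index cards, 130 x 90 x 70 mm, on the table; origin at its underside. Leave it.
Things that resemble listed ones, but are neither listed nor needed, are in the scene too. Leave any orange look-alike of the red_plate alone. Leave any orange look-alike of the yellow_plate alone.

How it is judged:
By the outcome, as a careful person would: the job done as asked, in the order asked, and still so for the second after the job is handed in, while the arm keeps its last pose, push and grip.
It also fails if it takes over 43 s, if anything falls off the work surface, if the arm or the gripper's body presses on something with over 40 N, if the wrist force passes 120 N, or if a joint passes its speed limit or range.

## Working session

There is one attempt and no reset: what is moved stays moved. The work goes in short steps, Python scripts to look and compute and a tool call to move; the robot and the scene stay as the last step left them, time stands still between calls to the robot, and variables do not carry over. Pictures are saved under pics/ and viewed, at most 10 in all, crops included, and the job is handed in when it is done.

Besides the shell and the picture viewer there is one more tool, called after "Emit:" by a JSON object that holds its "api" and its "payload", one argument or row to a line. move_arm: Moves the arm, as the interface text tells. Shift numbers are shares of 0.02 m and turn numbers shares of 6 degrees, none past 1 either way. Its arguments: {"type":"object","properties":{"plan":{"type":"array"},"grip_force":{"type":"number"}},"required":["plan"]}

```bash
mkdir -p pics; ls
cat > h.py <<'E'
import numpy as np, cv2, json
from workcell import observe, grab_frame, job_done
from scipy.spatial.transform import Rotation as R
def save(n,f):
    cv2.imwrite(f'pics/{f}.png',cv2.cvtColor(n['color'],cv2.COLOR_RGB2BGR))
    np.savez(f'pics/{f}.npz',**{k:np.array(v) for k,v in n.items()})
E
python3 - <<'E'
from h import *
print(observe())
for n in ('side','top'):
    f=grab_frame(n); save(f,n+'0'); print({k:v for k,v in f.items() if k!='color'})
E
```

```text
pics
{'clock': 0.0, 'qpos': array([ 1.21877558,  0.52205607, -0.03632561,  1.60002135,  0.02117551,
        1.0210726 , -0.11281773]), 'qd': array([ 8.83281316e-04,  6.09704537e-04,  1.84575740e-03,  7.03223175e-04,
        1.16243562e-04,  7.50575100e-05, -1.36851787e-03]), 'joint_efforts': array([ 3.77912102e-04, -9.27118635e+01,  1.98015444e+00, -3.69919288e+01,
        1.78277458e-02,  8.44241964e-03,  3.12415591e-05]), 'position': array([ 0.1736898 , -0.60002286,  0.23069475]), 'tool_rot': array([-3.14042094e+00,  6.34042834e-05,  2.81778959e-01]), 'force': array([ 0.31169842, -0.08412245, -0.34871533]), 'moment': array([ 0.02906733, -0.01279499,  0.00890665]), 'finger_force': 0.0, 'grip_width': 0.08530296847363286}
{'intrinsics': array([[469.37926113,   0.        , 273.90126318],
       [  0.        , 469.37926113, 212.31218153],
       [  0.        ,   0.        ,   1.        ]]), 'k1': 0.040616251581114496, 'position': array([0.22021918, 1.03666186, 0.90569334]), 'orientation': array([-2.17827886, -0.0082467 , -2.81628361])}
{'intrinsics': array([[411.46767978,   0.        , 280.44054859],
       [  0.        , 411.46767978, 203.31008789],
       [  0.        ,   0.        ,   1.        ]]), 'k1': 0.028143721897592174, 'position': array([0.4258936 , 0.05348494, 1.24570074]), 'orientation': array([-3.05095847,  0.00567501, -1.57554119])}
```

View pics/side0.png

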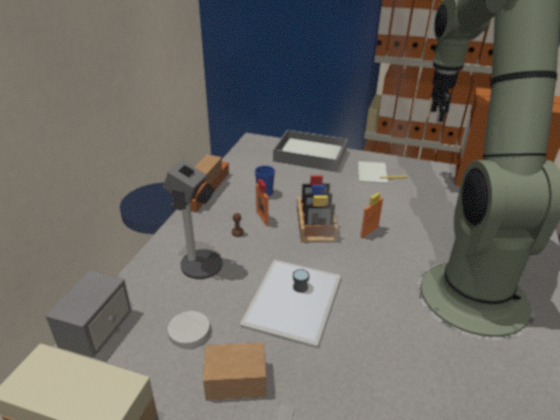

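View pics/top0.png

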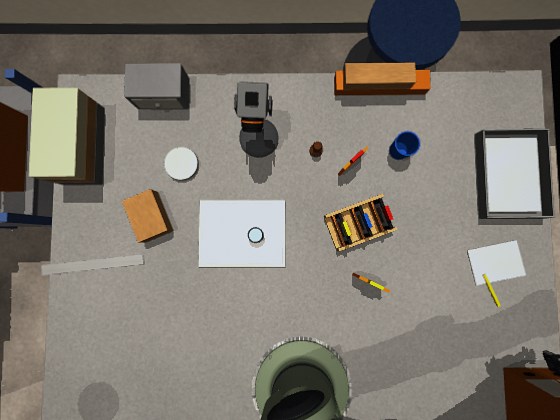

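Side view: rack at about (317,215), with red tab (316,180), blue (318,190) and yellow (320,201), orange look-alikes at (262,200) and (372,215), and inspection camera at (183,185). Top view: rack at (360,222) with the red tab at its right end (389,212), and camera head at (253,98). I'll zoom in on the head and rack.

Run:
```python
import cv2,numpy as np
s=cv2.imread('pics/side0.png');t=cv2.imread('pics/top0.png')
z=lambda im,x,y,w,h:cv2.resize(im[y:y+h,x:x+w],(400,300),interpolation=cv2.INTER_CUBIC)
cv2.imwrite('pics/c1.png',np.vstack([np.hstack([z(t,220,75,80,60),z(t,320,185,80,60)]),np.hstack([z(s,150,150,80,60),z(s,280,170,80,60)])]))
```

```text
(no output)
```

View pics/c1.png

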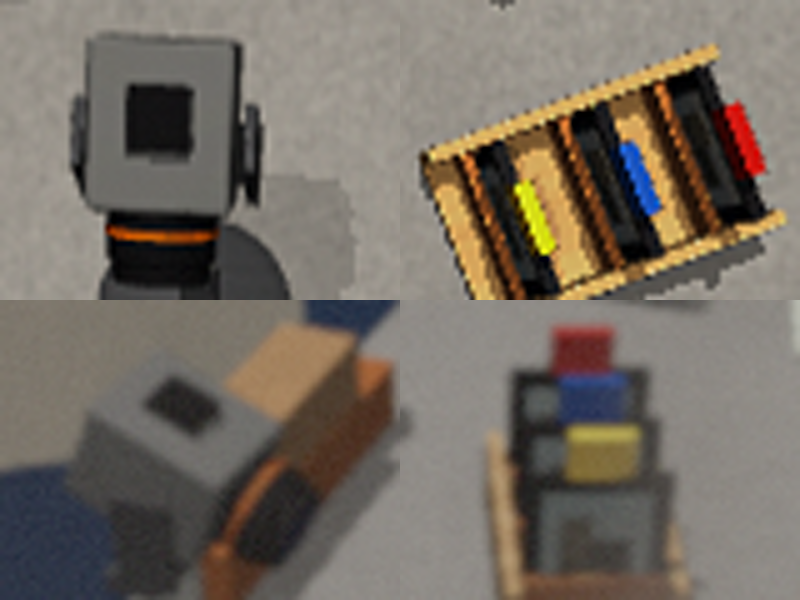

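```bash
cat >> h.py <<'E'
def load(f): return dict(np.load(f'pics/{f}.npz'))
def pose(f):
    if 'tool_from_camera' in f:
        T=np.eye(4);T[:3,:3]=R.from_euler('xyz',f['tool_rot']).as_matrix();T[:3,3]=f['tcp'];T=T@f['tool_from_camera'];return T[:3,:3],T[:3,3]
    return R.from_euler('xyz',f['orientation']).as_matrix(),f['position']
def proj(f,P):
    M,t=pose(f);c=(np.atleast_2d(P)-t)@M;s=c[:,:2]/c[:,2:]
    s=s*(1+float(f['k1'])*(s**2).sum(1,keepdims=True));K=f['intrinsics'];return s@K[:2,:2].T+K[:2,2]
def box(lo,hi): return np.array([[x,y,z] for x in (lo[0],hi[0]) for y in (lo[1],hi[1]) for z in (lo[2],hi[2])])
def hullc(p):
    m=cv2.moments(cv2.convexHull(p.astype(np.float32)));return np.array([m['m10'],m['m01']])/m['m00']
E
cat > fit.py <<'E'
from h import *
from scipy.optimize import least_squares as LS
T,S=load('top0'),load('side0')
def cen(f,hue,roi):
    x,y,w,h=roi;c=cv2.cvtColor(f['color'],cv2.COLOR_RGB2HSV)[y:y+h,x:x+w].astype(int)
    m=((abs((c[...,0]-hue+90)%180-90)<9)&(c[...,1]>140)&(c[...,2]>70)).astype(np.uint8)
    n,l,s,q=cv2.connectedComponentsWithStats(m);i=1+np.argmax(s[1:,4]);return q[i]+[x,y],s[i,4]
tab=box([-.02,-.005,.11],[.02,.005,.14])
obs={}
for name,hue in (('y',30),('b',112),('r',0)):
    obs[name]=[cen(T,hue,(320,190,80,60)),cen(S,hue,(295,170,40,45))];print(name,obs[name])
def res(p,full=False):
    r=[]
    for n,o in (('y',-1),('b',0),('r',1)):
        M=R.from_euler('z',p[2]).as_matrix();P=tab@M.T+[p[0],p[1],.01]+M@[0,.06*o,0]
        r.append(hullc(proj(T,P))-obs[n][0][0])
        if n!='b' : r.append(0.7*(hullc(proj(S,P))-obs[n][1][0]))
    return np.concatenate(r)
s=LS(res,[.45,-.15,3.3]);p=s.x;print('rack',p,s.fun.round(2))
M=R.from_euler('z',p[2]).as_matrix();print('red at',M@[0,.06,0]+[p[0],p[1],0.01])
tc=np.array([[88,36],[241,42],[228,213],[87,208]])/5+[220,75]
sc=np.array([[92,107],[163,57],[278,140],[215,187]])/5+[150,150]
top=np.array([[.04,.035,.03],[.04,-.035,.03],[-.04,-.035,.03],[-.04,.035,.03]])
le=np.array([[-.06,.0,.027]])
def rh(p):
    M=R.from_euler('ZY',[p[2],-p[3]]).as_matrix()
    P=top@M.T+[p[0],p[1],.27]
    return np.concatenate([(proj(T,P)-tc).ravel(),(proj(S,P)-sc).ravel()])
for sg in (-.3,.3):
    s=LS(rh,[.65,.1,0,sg]);p=s.x;print('head',p,s.cost,s.fun.reshape(-1,2).round(1).tolist())
M=R.from_euler('ZY',[p[2],-p[3]]).as_matrix();L=M@[-.06,0,0]+[p[0],p[1],.27];print('lens',L,'target',L-.15*M[:,0],'axis',-M[:,0])
E
python3 fit.py
```

```text
y [(array([346.43103448, 227.79310345]), np.int32(58)), (array([316.2 , 200.72]), np.int32(25))]
b [(array([367.42857143, 220.36734694]), np.int32(49)), (array([316.84210526, 186.57894737]), np.int32(19))]
r [(array([388.57627119, 212.42372881]), np.int32(59)), (array([315.64864865, 179.56756757]), np.int32(74))]
rack [ 0.47982917 -0.17337423  3.4017499 ] [-0.94 -1.69  1.02  0.13 -0.47 -0.1  -0.15  2.02  1.12  0.49]
red at [ 0.49526312 -0.2313552   0.01      ]
head [ 0.76841166  0.12170478 -0.07371358  0.40370137] 12.156918900903491 [[0.9, -0.4], [0.3, 0.3], [1.1, 1.0], [0.2, 0.0], [-2.1, 1.9], [-1.2, -0.5], [1.5, -0.9], [0.1, 2.9]]
head [ 0.76841174  0.12170477 -0.07371283  0.40370375] 12.156918901840912 [[0.9, -0.4], [0.3, 0.3], [1.1, 1.0], [0.2, 0.0], [-2.1, 1.9], [-1.2, -0.5], [1.5, -0.9], [0.1, 2.9]]
lens [0.71338483 0.12576833 0.24643038] target [0.57581756 0.1359272  0.18750632] axis [-0.91711511  0.06772586 -0.39282704]
```

```bash
cat >> h.py <<'E'
def rows(p,rot,n,o=None,frm=None):
    """per-row (identical n rows) shift/turn from the current pose to TCP p, Rotation rot"""
    if frm is None: o=o or observe(); A=R.from_euler('xyz',o['tool_rot']);a=o['position']
    else: a,A=frm
    rel=A.inv()*rot; d=A.inv().apply(np.array(p)-a); w=rel.as_rotvec()/n
    S=sum((R.from_rotvec(w*i).as_matrix() for i in range(n)))
    r=np.r_[np.linalg.solve(S,d)/.02,np.degrees(w)/6]; print(n,'rows:',r.round(3).tolist()); return r
def wrist(f):
    o=observe();n=grab_frame('wrist');n['tcp']=o['position'];n['tool_rot']=o['tool_rot'];save(n,f);return n
down=lambda yaw:R.from_euler('xyz',[np.pi,0,yaw])
E
python3 - <<'E'
from h import *
n=wrist('w0');print(n['tool_from_camera'].round(4),n['intrinsics'][0,0])
rows([.495,-.231,.31],down(.26),30)
E
```

```text
[[-2.000e-04 -9.546e-01 -2.978e-01  7.720e-02]
 [ 1.000e+00  2.000e-04 -1.100e-03 -1.300e-03]
 [ 1.100e-03 -2.978e-01  9.546e-01 -1.421e-01]
 [ 0.000e+00  0.000e+00  0.000e+00  1.000e+00]] 299.5614415122654
30 rows: [0.681, -0.449, -0.132, -0.0, 0.0, 0.007]
```

Emit:
{"api": "move_arm", "payload": {
  "plan": [
    [[0.68,-0.45,-0.13,0,0,0,0],[0.68,-0.45,-0.13,0,0,0,0],[0.68,-0.45,-0.13,0,0,0,0],[0.68,-0.45,-0.13,0,0,0,0],[0.68,-0.45,-0.13,0,0,0,0],[0.68,-0.45,-0.13,0,0,0,0],[0.68,-0.45,-0.13,0,0,0,0],[0.68,-0.45,-0.13,0,0,0,0],[0.68,-0.45,-0.13,0,0,0,0],[0.68,-0.45,-0.13,0,0,0,0]]
  ],
  "grip_force": 35
}}

```text
clock: 1.15
position: [0.2802, -0.475, 0.2575]
tool_rot: [3.142, -0.0, 0.282]
force: [0.8, -0.2, -0.4]
grip_width: 0.0432
finger_force: 0.0
```

Emit:
{"api": "move_arm", "payload": {
  "plan": [
    [[0.68,-0.45,-0.13,0,0,0,0],[0.68,-0.45,-0.13,0,0,0,0],[0.68,-0.45,-0.13,0,0,0,0],[0.68,-0.45,-0.13,0,0,0,0],[0.68,-0.45,-0.13,0,0,0,0],[0.68,-0.45,-0.13,0,0,0,0],[0.68,-0.45,-0.13,0,0,0,0],[0.68,-0.45,-0.13,0,0,0,0],[0.68,-0.45,-0.13,0,0,0,0],[0.68,-0.45,-0.13,0,0,0,0]]
  ]
}}

```text
clock: 2.15
position: [0.3857, -0.3507, 0.2836]
tool_rot: [3.141, -0.0, 0.282]
force: [-0.1, 0.2, -0.6]
grip_width: 0.0428
finger_force: 0.0
```

Emit:
{"api": "move_arm", "payload": {
  "plan": [
    [[0.68,-0.45,-0.13,0,0,0,0],[0.68,-0.45,-0.13,0,0,0,0],[0.68,-0.45,-0.13,0,0,0,0],[0.68,-0.45,-0.13,0,0,0,0],[0.68,-0.45,-0.13,0,0,0,0],[0.68,-0.45,-0.13,0,0,0,0],[0.68,-0.45,-0.13,0,0,0,0],[0.68,-0.45,-0.13,0,0,0,0],[0.68,-0.45,-0.13,0,0,0,0],[0,0,0,0,0,0,0]]
  ]
}}

```text
clock: 3.15
position: [0.4814, -0.2377, 0.307]
tool_rot: [-3.141, -0.001, 0.284]
force: [-0.3, -0.2, -0.4]
grip_width: 0.0428
finger_force: 0.0
```

```bash
python3 -c "
from h import *
n=wrist('w1')
P=np.array([[.495,-.231,.15],[.48,-.173,.15]]);print(proj(n,P))
import cv2"
```

```text
[[279.22650907 177.58095102]
 [220.25761665 175.79383294]]
```

View pics/w1.png

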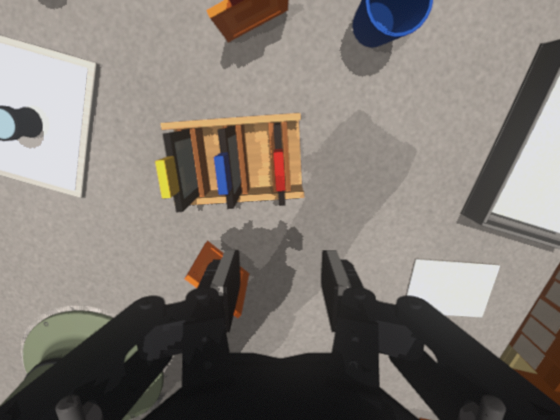

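The wrist view shows the rack below. Red tab is at (280,171), blue at (222,174), yellow at (167,177), and the prediction of (279,178) agrees. Refining the rack with this view.

```bash
cat > fit2.py <<'E'
import sys
from h import *
from scipy.optimize import least_squares as LS
from fit import cen,tab
W=load(sys.argv[1])
o=[cen(W,30,(150,150,40,60)),cen(W,112,(205,140,40,60)),cen(W,0,(265,130,30,70))];print(o)
def res(p):
    M=R.from_euler('z',p[2]).as_matrix()
    return np.concatenate([hullc(proj(W,tab@M.T+[p[0],p[1],.01]+M@[0,.06*k,0]))-q[0] for k,q in zip((-1,0,1),o)])
s=LS(res,[.48,-.173,3.4]);p=s.x;M=R.from_euler('z',p[2]).as_matrix();print(p,s.fun.round(1),'red',M@[0,.06,0]+[p[0],p[1],0])
rd=M@[0,.06,0]+[p[0],p[1],0]
c=W['color'].copy();pp=proj(W,box([-.02,-.005,.12],[.02,.005,.15])@M.T+rd)
h=cv2.cvtColor(c,cv2.COLOR_RGB2HSV);m=((h[...,0]<8)|(h[...,0]>172))&(h[...,1]>150)&(h[...,2]>60);m[:130]=0;m[200:]=0
y,x=np.where(m);print('obs box',x[(x>265)&(x<295)].min(),x[(x>265)&(x<295)].max(),y[(x>265)&(x<295)].min(),y[(x>265)&(x<295)].max(),'mod',pp.min(0),pp.max(0))
E
python3 fit2.py w1 | tail -5
```

```text
head [ 0.76841174  0.12170477 -0.07371283  0.40370375] 12.156918901840912 [[0.9, -0.4], [0.3, 0.3], [1.1, 1.0], [0.2, 0.0], [-2.1, 1.9], [-1.2, -0.5], [1.5, -0.9], [0.1, 2.9]]
lens [0.71338483 0.12576833 0.24643038] target [0.57581756 0.1359272  0.18750632] axis [-0.91711511  0.06772586 -0.39282704]
[(array([163.21899736, 178.26649077]), np.int32(379)), (array([220.96187683, 174.36363636]), np.int32(341)), (array([278.84222222, 169.70666667]), np.int32(450))]
[ 0.47780777 -0.17181536  3.39947149] [ 1.7 -4.9  0.1  0.5 -1.2  6.9] red [ 0.49310957 -0.22983135  0.        ]
obs box 273 285 149 191 mod [272.31842491 155.22670061] [283.09362188 198.07980096]
```

```bash
sed -i 's/3\.4\])/3.4],diff_step=1e-3)/' fit2.py; sed -i 's/3\.3\])/3.3],diff_step=1e-3)/' fit.py; python3 fit2.py w1
```

```text
y [(array([346.43103448, 227.79310345]), np.int32(58)), (array([316.2 , 200.72]), np.int32(25))]
b [(array([367.42857143, 220.36734694]), np.int32(49)), (array([316.84210526, 186.57894737]), np.int32(19))]
r [(array([388.57627119, 212.42372881]), np.int32(59)), (array([315.64864865, 179.56756757]), np.int32(74))]
rack [ 0.4811141  -0.17458216  3.46363194] [-0.06 -0.81  1.67 -0.05 -0.01 -0.54 -0.13  0.26  0.09  0.29]
red at [ 0.5001042  -0.23149768  0.01      ]
head [ 0.76841166  0.12170478 -0.07371358  0.40370137] 12.156918900903491 [[0.9, -0.4], [0.3, 0.3], [1.1, 1.0], [0.2, 0.0], [-2.1, 1.9], [-1.2, -0.5], [1.5, -0.9], [0.1, 2.9]]
head [ 0.76841174  0.12170477 -0.07371283  0.40370375] 12.156918901840912 [[0.9, -0.4], [0.3, 0.3], [1.1, 1.0], [0.2, 0.0], [-2.1, 1.9], [-1.2, -0.5], [1.5, -0.9], [0.1, 2.9]]
lens [0.71338483 0.12576833 0.24643038] target [0.57581756 0.1359272  0.18750632] axis [-0.91711511  0.06772586 -0.39282704]
[(array([163.21899736, 178.26649077]), np.int32(379)), (array([220.96187683, 174.36363636]), np.int32(341)), (array([278.84222222, 169.70666667]), np.int32(450))]
[ 0.47866893 -0.17124896  3.50034766] [ 2.  -0.2 -0.3 -0.4 -1.7  0.3] red [ 0.49973545 -0.22742904  0.        ]
obs box 273 285 149 191 mod [270.55852563 148.55441998] [283.48866601 191.67779428]
```

```bash
python3 -c "
from h import *
rows([.500,-.229,.185],down(.344),9)"
```

```text
9 rows: [0.12, -0.019, 0.677, -0.0, -0.0, -0.064]
```

Emit:
{"api": "move_arm", "payload": {
  "plan": [
    [[0.12,-0.02,0.68,0,0,-0.064,0],[0.12,-0.02,0.68,0,0,-0.064,0],[0.12,-0.02,0.68,0,0,-0.064,0],[0.12,-0.02,0.68,0,0,-0.064,0],[0.12,-0.02,0.68,0,0,-0.064,0],[0.12,-0.02,0.68,0,0,-0.064,0],[0.12,-0.02,0.68,0,0,-0.064,0],[0.12,-0.02,0.68,0,0,-0.064,0],[0.12,-0.02,0.68,0,0,-0.064,0],[0,0,0,0,0,0,0]]
  ]
}}

```text
clock: 4.2
position: [0.4991, -0.2294, 0.1824]
tool_rot: [-3.14, 0.002, 0.343]
force: [-0.4, -0.3, -0.3]
grip_width: 0.0428
finger_force: 0.0
```

```bash
python3 -c "
from h import *
n=wrist('w2');o=observe();print(o['position'],o['tool_rot'])
M=R.from_euler('z',3.485).as_matrix()
pp=proj(n,box([-.02,-.005,.12],[.02,.005,.15])@M.T+[.5,-.229,0]).round(0).astype(int);print(pp.tolist())
c=cv2.imread('pics/w2.png')
for p in pp: cv2.circle(c,tuple(map(int,p)),1,(0,255,0),-1)
cv2.imwrite('pics/w2m.png',cv2.resize(c[90:330,130:450],(800,600)))"
```

```text
[ 0.499303   -0.22975485  0.18344629] [-3.14057040e+00  1.04730493e-03  3.42374476e-01]
[[275, 196], [274, 209], [289, 196], [291, 209], [275, 248], [275, 268], [289, 248], [290, 268]]
```

View pics/w2m.png

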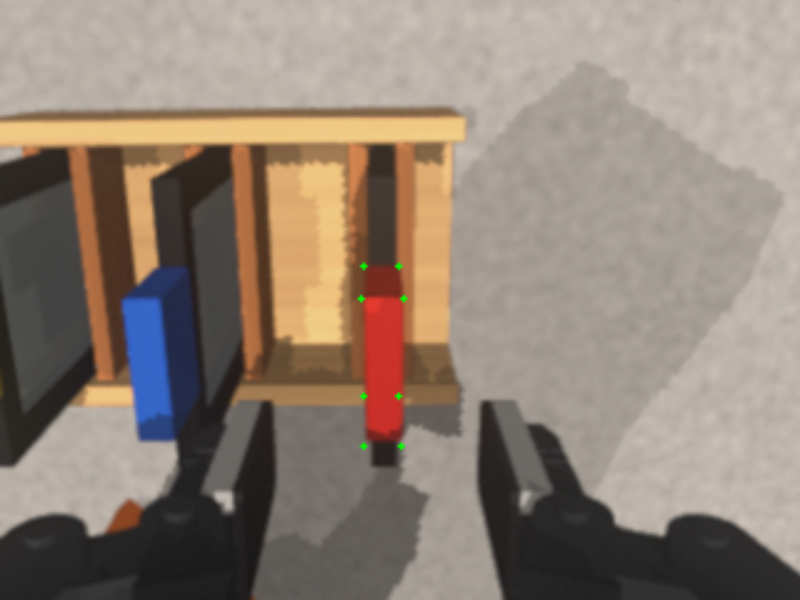

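The model (green) sits on the tab to within 1 px: tab x 365-403 and y 298-438 in the crop, so the yaw is right. Descending.

Emit:
{"api": "move_arm", "payload": {
  "plan": [
    [[0.01,0.006,0.56,0,0,0,0],[0.01,0.006,0.56,0,0,0,0],[0.01,0.006,0.56,0,0,0,0],[0.01,0.006,0.56,0,0,0,0],[0.01,0.006,0.56,0,0,0,0],[0.01,0.006,0.56,0,0,0,0],[0,0,0,0,0,0,0],[0,0,0,0,0,0,0],[0,0,0,0,0,0,-0.4],[0,0,0,0,0,0,-0.5]]
  ]
}}

```text
clock: 5.25
position: [0.5012, -0.2304, 0.1176]
tool_rot: [3.141, -0.001, 0.342]
force: [-0.5, -0.0, -0.3]
grip_width: 0.0214
finger_force: 0.0
```

Emit:
{"api": "move_arm", "payload": {
  "plan": [
    [[0,0,0,0,0,0,-0.7],[0,0,0,0,0,0,-0.9],[0,0,0,0,0,0,-1],[0,0,0,0,0,0,-1],[0,0,0,0,0,0,-1],[0,0,0,0,0,0,-1],[0,0,0,0,0,0,-1],[0,0,0,0,0,0,-1],[0,0,0,0,0,0,-1],[0,0,0,0,0,0,-1]]
  ],
  "grip_force": 35
}}

```text
clock: 6.25
position: [0.5011, -0.2305, 0.1175]
tool_rot: [3.141, -0.0, 0.342]
force: [-0.8, -0.0, 6.3]
grip_width: 0.0098
finger_force: 35.0
```

Emit:
{"api": "move_arm", "payload": {
  "plan": [
    [[0,0,-0.2,0,0,0,-1],[0,0,-0.5,0,0,0,-1],[0,0,-0.9,0,0,0,-1],[0,0,-0.9,0,0,0,-1],[0,0,-0.9,0,0,0,-1],[0,0,-0.9,0,0,0,-1],[0,0,-0.9,0,0,0,-1],[0,0,-0.9,0,0,0,-1],[0,0,-0.9,0,0,0,-1],[0,0,-0.9,0,0,0,-1]]
  ]
}}

```text
clock: 7.25
position: [0.5007, -0.2301, 0.2765]
tool_rot: [3.142, -0.0, 0.342]
force: [0.1, 0.6, -3.2]
grip_width: 0.0095
finger_force: 34.2
```

Emit:
{"api": "move_arm", "payload": {
  "plan": [
    [[0,0,-0.9,0,0,0,-1],[0,0,-0.9,0,0,0,-1],[0,0,-0.5,0,0,0,-1],[0,0,-0.2,0,0,0,-1],[0,0,0,0,0,0,-1],[0,0,0,0,0,0,-1],[0,0,0,0,0,0,-1],[0,0,0,0,0,0,-1],[0,0,0,0,0,0,-1],[0,0,0,0,0,0,-1]]
  ]
}}

```text
clock: 8.25
position: [0.5009, -0.2303, 0.3249]
tool_rot: [-3.141, 0.0, 0.342]
force: [0.6, -0.0, -2.6]
grip_width: 0.0093
finger_force: 34.3
```

```bash
python3 -c "
from h import *
n=wrist('w3');save(grab_frame('top'),'top1');save(grab_frame('side'),'side1');o=observe();print(o['position'],o['tool_rot'],o['force'])
a=cv2.imread('pics/w3.png')[100:400,80:480];b=cv2.resize(cv2.imread('pics/top1.png')[140:290,290:490],(400,300));c=cv2.resize(cv2.imread('pics/side1.png')[75:225,220:420],(400,300))
d=cv2.resize(cv2.imread('pics/side1.png')[135:285,120:320],(400,300))
cv2.imwrite('pics/m3.png',np.vstack([np.hstack([a,b]),np.hstack([c,d])]))"
```

```text
[ 0.50090204 -0.2302586   0.32503841] [-3.14148721e+00  8.74668298e-05  3.42100134e-01] [ 0.09261241 -0.08709608 -1.87093517]
```

View pics/m3.png

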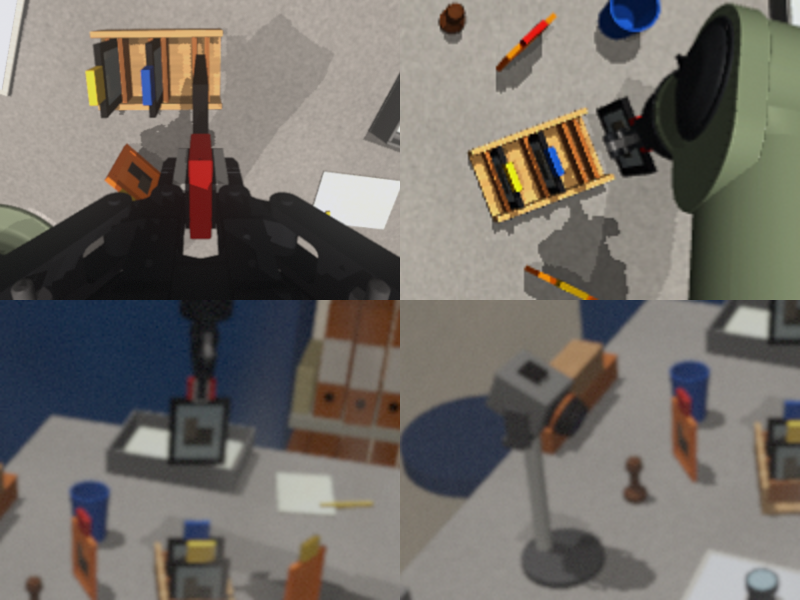

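The plate hangs upright in the jaws, and the neighbouring plates and rack are undisturbed. In the side view the lens (black disc, orange ring) faces the robot. I'm carrying it to a back-off pose near the camera.

```bash
cat >> h.py <<'E'
def goal(head,back=0,dx=0,dn=0,zg=.125):
    x,y,yaw,t=head;M=R.from_euler('ZY',[yaw,-t]).as_matrix()
    c=M@[-.21,0,0]+[x,y,.27]; u=M[:,2]
    Rt=np.c_[np.cross(M[:,0],-u),M[:,0],-u]
    p=c+u*(zg-.055)-u*.019+u*back-Rt[:,0]*dx-Rt[:,1]*dn
    return p,R.from_matrix(Rt),c
E
python3 - <<'E'
from h import *
p,r,c=goal([.7684,.1217,-.0737,.4037],.1);print(p,r.as_matrix().round(3),c)
rows(p,r,27)
n=load('w3')
A=R.from_euler('xyz',n['tool_rot']).as_matrix()
def pl(P,dx=0,zg=.125):  # plate point ->world; plate x along tool +x here
    P=np.atleast_2d(P);q=np.c_[P[:,0]+dx,P[:,1],-.019-(P[:,2]-zg)];return q@A.T+n['tcp']
for k in([.045,0,0],[.045,0,.11],[.02,0,.14],[.02,0,.11],[-.02,0,.14]): print(k,proj(n,pl(k)).round(1))
E
```

```text
[0.51664999 0.14028764 0.32636874] [[ 0.074  0.917  0.392]
 [ 0.997 -0.068 -0.029]
 [ 0.     0.393 -0.92 ]] [0.57580534 0.13591998 0.18750705]
27 rows: [0.586, -0.427, -0.063, -0.127, 0.082, -0.403]
[0.045, 0, 0] [[281.9 154.3]]
[0.045, 0, 0.11] [[283.  184.8]]
[0.02, 0, 0.14] [[283.5 262.6]]
[0.02, 0, 0.11] [[282.9 233.9]]
[-0.02, 0, 0.14] [[283.2 343.1]]
```

Emit:
{"api": "move_arm", "payload": {
  "plan": [
    [[0.3,-0.21,-0.03,-0.06,0.04,-0.2,-1],[0.59,-0.43,-0.06,-0.127,0.082,-0.403,-1],[0.59,-0.43,-0.06,-0.127,0.082,-0.403,-1],[0.59,-0.43,-0.06,-0.127,0.082,-0.403,-1],[0.59,-0.43,-0.06,-0.127,0.082,-0.403,-1],[0.59,-0.43,-0.06,-0.127,0.082,-0.403,-1],[0.59,-0.43,-0.06,-0.127,0.082,-0.403,-1],[0.59,-0.43,-0.06,-0.127,0.082,-0.403,-1],[0.59,-0.43,-0.06,-0.127,0.082,-0.403,-1],[0.59,-0.43,-0.06,-0.127,0.082,-0.403,-1]]
  ]
}}

```text
clock: 9.4
position: [0.5568, -0.1029, 0.3349]
tool_rot: [3.001, -0.054, 0.751]
force: [-0.1, 0.3, -1.9]
grip_width: 0.0095
finger_force: 34.3
```

Emit:
{"api": "move_arm", "payload": {
  "plan": [
    [[0.59,-0.43,-0.06,-0.127,0.082,-0.403,-1],[0.59,-0.43,-0.06,-0.127,0.082,-0.403,-1],[0.59,-0.43,-0.06,-0.127,0.082,-0.403,-1],[0.59,-0.43,-0.06,-0.127,0.082,-0.403,-1],[0.59,-0.43,-0.06,-0.127,0.082,-0.403,-1],[0.59,-0.43,-0.06,-0.127,0.082,-0.403,-1],[0.59,-0.43,-0.06,-0.127,0.082,-0.403,-1],[0.59,-0.43,-0.06,-0.127,0.082,-0.403,-1],[0.59,-0.43,-0.06,-0.127,0.082,-0.403,-1],[0.59,-0.43,-0.06,-0.127,0.082,-0.403,-1]]
  ]
}}

```text
clock: 10.4
position: [0.5559, 0.0425, 0.3352]
tool_rot: [2.844, -0.047, 1.182]
force: [0.4, 0.4, -2.0]
grip_width: 0.0095
finger_force: 34.3
```

Emit:
{"api": "move_arm", "payload": {
  "plan": [
    [[0.59,-0.43,-0.06,-0.127,0.082,-0.403,-1],[0.59,-0.43,-0.06,-0.127,0.082,-0.403,-1],[0.59,-0.43,-0.06,-0.127,0.082,-0.403,-1],[0.59,-0.43,-0.06,-0.127,0.082,-0.403,-1],[0.59,-0.43,-0.06,-0.127,0.082,-0.403,-1],[0.59,-0.43,-0.06,-0.127,0.082,-0.403,-1],[0.3,-0.21,-0.03,-0.06,0.04,-0.2,-1],[0.2,-0.1,0,0,0,0,-1],[0,0,0,0,0,0,-1],[0,0,0,0,0,0,-1]]
  ]
}}

```text
clock: 11.4
position: [0.5229, 0.134, 0.3259]
tool_rot: [2.751, -0.007, 1.454]
force: [0.8, -0.2, -2.5]
grip_width: 0.0101
finger_force: 34.3
```

Run:
```python
from h import *
n=wrist('w4');t=grab_frame('top');save(t,'top2');s=grab_frame('side');save(s,'side2');o=observe();print(o['position'],o['tool_rot'],o['qpos'].round(2),o['force'])
p,r,c=goal([.7684,.1217,-.0737,.4037],.1);print(p,r.as_euler('xyz'))
M=R.from_euler('ZY',[-.0737,-.4037]).as_matrix();h=np.array([.7684,.1217,.27])
th=np.linspace(0,6.28,13)[:-1];pts=np.vstack([box([-.04,-.035,-.03],[.04,.035,.03]),np.c_[np.full(12,-.06),.027*np.cos(th),.027*np.sin(th)],[[-.06,0,0]]])@M.T+h
cv2.imwrite('pics/w4.png',cv2.imread('pics/w4.png'))
out=[]
for f,nm,(x,y,w,hh) in ((n,'w4',(280,60,280,210)),(load('top0'),'top0',(220,75,80,60)),(load('side0'),'side0',(150,150,80,60))):
    k=400/w;im=cv2.resize(cv2.imread(f'pics/{nm}.png')[y:y+hh,x:x+w],(400,300),interpolation=cv2.INTER_CUBIC)
    if nm!='w4':
      for q in proj(f,pts): cv2.circle(im,tuple(int(v) for v in ((q+.5-[x,y])*k)),2,(0,255,0),-1)
    out.append(im)
out.append(cv2.resize(cv2.imread('pics/side2.png')[120:270,150:350],(400,300)))
cv2.imwrite('pics/m4.png',np.vstack([np.hstack(out[:2]),np.hstack(out[2:])]))
print(proj(n,pts[-1]))
```

```text
[0.52282904 0.13391854 0.32590537] [ 2.75148632 -0.00689987  1.45404383] [ 0.02  0.15 -0.57  1.98  0.45  0.77 -0.93] [ 0.39406722 -0.04726701 -2.78674065]
[0.51664999 0.14028764 0.32636874] [2.73789265 0.         1.49709633]
[[426.92709055 182.01231561]]
```

View pics/m4.png

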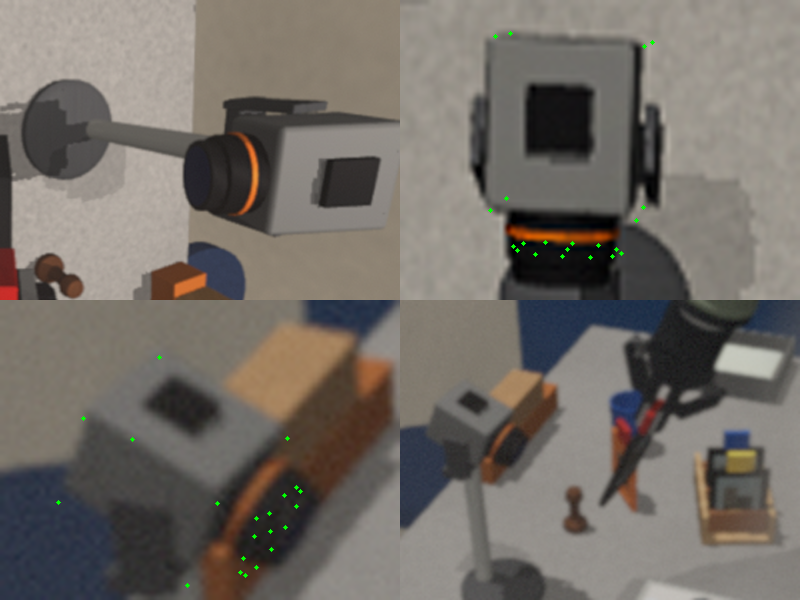

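View pics/w4.png

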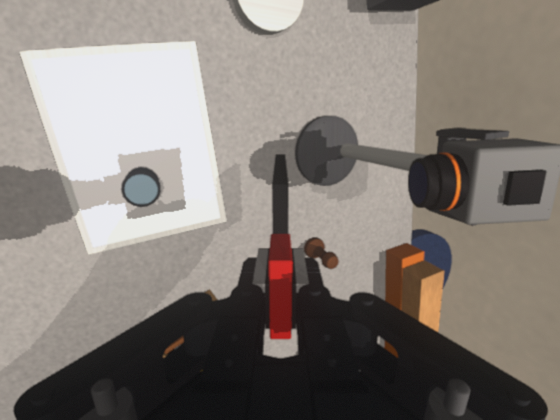

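The plate and jaws are at (280,180–340) in the wrist view, and the inspection lens front is centred near (420,182) with its body at (465–558,140–222). The body sits further back than I assumed, so I'll zoom in to refit.

Run:
```python
import cv2
im=cv2.resize(cv2.imread('pics/w4.png')[120:230,400:560],None,fx=5,fy=5,interpolation=cv2.INTER_CUBIC)
cv2.imwrite('pics/z4.png',cv2.convertScaleAbs(im,alpha=1.6,beta=10))
```

```text
(no output)
```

View pics/z4.png

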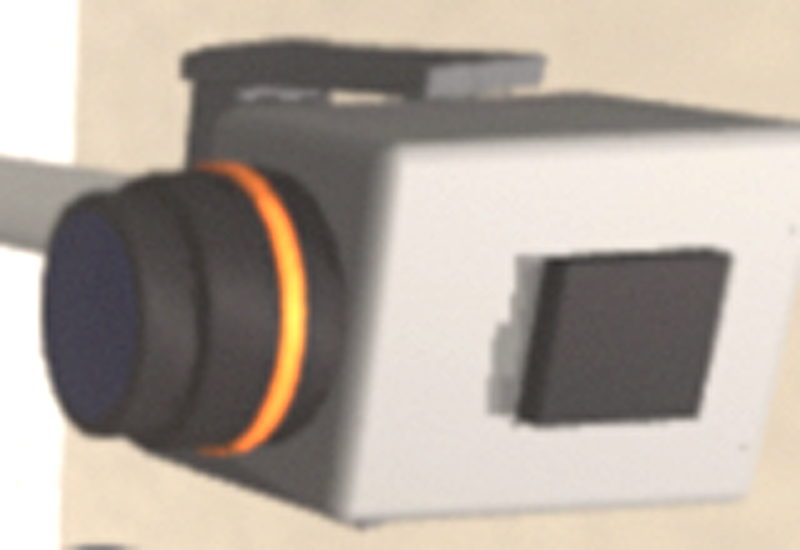

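```bash
cat > fith.py <<'E'
from h import *
from scipy.optimize import least_squares as LS
T,S,W=load('top0'),load('side0'),load('w4')
cv=lambda a,k,o:(np.array(a)+.5)/k-.5+o
wc=cv([[387,145],[347,520],[745,497],[800,130],[222,112],[585,95]],5,[400,120])
wl=cv([[91,316]],5,[400,120])
tc=cv([[88,36],[241,42],[228,213],[87,208]],5,[220,75])
sc=cv([[92,107],[163,57],[278,140],[215,187]],5,[150,150])
sg=lambda a,b:np.array([a,b])
cor=np.array([[-1,1,1],[-1,-1,1],[1,-1,1],[1,1,1],[-1,1,-1],[1,1,-1]])*[.04,.035,.03]
def rh(p,wts=(1,1,.5)):
    M=R.from_euler('ZY',[p[2],-p[3]]).as_matrix();h=np.array([p[0],p[1],.27])
    B=(cor+[p[4],0,0])@M.T+h;L=M@[-.06,0,0]+h
    return np.concatenate([((proj(W,B)-wc)*wts[0]).ravel(),(proj(W,L)-wl).ravel()*2*wts[0],((proj(T,B[[3,2,1,0]])-tc[[0,1,2,3]])*wts[1]).ravel(),((proj(S,B[[3,2,1,0]])-sc)*wts[2]).ravel()])
if __name__=='__main__':
  for w in ((1,1,.5),(1,.01,.01),(.5,1,1),(.2,1,.3)):
    s=LS(rh,[.75,.12,-.05,.35,.02],args=(w,),loss='soft_l1');p=s.x;print(w,p.round(4),'c',goal(p[:4])[2].round(4));
    if w[0]==1: print(rh(p,(1,1,1)).reshape(-1,2).round(1).tolist())
E
python3 fith.py
```

```text
(1, 1, 0.5) [ 0.7558  0.1243 -0.0664  0.3861  0.0143] c [0.5616 0.1372 0.1909]
[[0.0, 0.1], [-3.4, 2.2], [0.6, 2.4], [7.2, -0.5], [-3.2, -0.7], [-0.9, -0.4], [0.1, -0.3], [0.3, -1.3], [-0.2, -0.7], [0.9, 0.2], [-0.3, -0.6], [-2.7, 0.8], [-1.9, -1.5], [1.1, -2.4], [-0.2, 1.4]]
(1, 0.01, 0.01) [ 0.7558  0.1243 -0.0664  0.3832  0.0147] c [0.5614 0.1372 0.1915]
[[0.7, 0.1], [-2.8, 2.3], [1.0, 2.3], [7.7, -0.5], [-2.8, -0.7], [-0.7, -0.4], [0.3, -0.2], [0.3, -1.6], [-0.2, -1.0], [0.9, -0.0], [-0.2, -0.8], [-2.9, 0.8], [-2.1, -1.6], [0.9, -2.5], [-0.4, 1.2]]
(0.5, 1, 1) [ 0.7558  0.1244 -0.0667  0.3914  0.0138] c [0.5621 0.1373 0.1899]
(0.2, 1, 0.3) [ 0.7558  0.1246 -0.063   0.3915  0.0133] c [0.5621 0.1368 0.1899]
```

```bash
cat > fit3.py <<'E'
from fith import *
def r2(p,w,raw=False):
    M=R.from_euler('ZY',[p[2],-p[3]]).as_matrix();h=np.array([p[0],p[1],.27])
    B=(cor+[p[4],0,p[5]])@M.T+h;L=M@[-.06,0,0]+h;i=[0,1,2,4,5]
    a=(proj(W,B)-wc)[i];b=proj(W,L)-wl;c=proj(T,B[[3,2,1,0]])-tc;d=proj(S,B[[3,2,1,0]])-sc
    return np.concatenate([a*w[0],b*2*w[0],c*w[1],d*w[2]]).ravel()
for free in (0,1):
  for w in ((1,1,.5),(1,.05,.05),(.3,1,1)):
    f=lambda q,w=w:r2(np.r_[q,0] if not free else q,w)
    s=LS(f,[.75,.12,-.05,.35,.02]+[0]*free,loss='soft_l1');p=s.x;print(free,w,p.round(4),'c',goal(p[:4])[2].round(4))
    if w[1]==1 and w[0]==1: print(r2(np.r_[p,0][:6],(1,1,1)).reshape(-1,2).round(1).tolist())
E
python3 fit3.py
```

```text
0 (1, 1, 0.5) [ 0.7558  0.1244 -0.0631  0.3896  0.0147] c [0.562  0.1367 0.1902]
[[0.2, 0.1], [-3.0, 2.1], [1.2, 2.1], [-2.8, -0.8], [-0.3, -0.7], [-0.0, -0.4], [0.2, -1.4], [-0.3, -0.9], [0.9, -0.0], [-0.3, -0.7], [-2.8, 0.8], [-2.1, -1.6], [0.9, -2.4], [-0.3, 1.4]]
0 (1, 0.05, 0.05) [ 0.7557  0.1245 -0.0621  0.3813  0.0156] c [0.5611 0.1366 0.1919]
0 (0.3, 1, 1) [ 0.756   0.1244 -0.0672  0.4072  0.0137] c [0.5636 0.1373 0.1868]
1 (1, 1, 0.5) [ 7.559e-01  1.244e-01 -6.350e-02  3.909e-01  1.500e-02 -6.000e-04] c [0.5621 0.1367 0.19  ]
[[0.1, -0.0], [-3.1, 1.9], [1.1, 2.0], [-2.8, -0.9], [-0.3, -0.7], [-0.1, -0.4], [0.2, -1.6], [-0.3, -1.1], [0.9, -0.2], [-0.2, -0.8], [-3.0, 0.8], [-2.2, -1.5], [0.8, -2.3], [-0.4, 1.5]]
1 (1, 0.05, 0.05) [ 0.7561  0.1233 -0.0707  0.3957  0.0206 -0.0078] c [0.5628 0.137  0.1891]
1 (0.3, 1, 1) [ 0.7561  0.1245 -0.0678  0.4009  0.0133  0.001 ] c [0.5632 0.1376 0.188 ]
```

Run:
```python
from h import *
p,r,c=goal([.7559,.1244,-.065,.392],0,dx=.001);print(p,r.as_euler('xyz'))
rows(p,r,16)
```

```text
[0.54273128 0.1372734  0.23690362] [2.74959265 0.         1.50579633]
16 rows: [0.015, -0.05, 0.28, -0.001, 0.008, -0.03]
```

Emit:
{"api": "move_arm", "payload": {
  "plan": [
    [[0.015,-0.05,0.28,0,0.008,-0.03,-1],[0.015,-0.05,0.28,0,0.008,-0.03,-1],[0.015,-0.05,0.28,0,0.008,-0.03,-1],[0.015,-0.05,0.28,0,0.008,-0.03,-1],[0.015,-0.05,0.28,0,0.008,-0.03,-1],[0.015,-0.05,0.28,0,0.008,-0.03,-1],[0.015,-0.05,0.28,0,0.008,-0.03,-1],[0.015,-0.05,0.28,0,0.008,-0.03,-1],[0.015,-0.05,0.28,0,0.008,-0.03,-1],[0.015,-0.05,0.28,0,0.008,-0.03,-1]]
  ]
}}

```text
clock: 12.55
position: [0.5351, 0.1365, 0.2699]
tool_rot: [2.751, -0.003, 1.488]
force: [-0.2, -0.6, -2.2]
grip_width: 0.01
finger_force: 34.3
```

Emit:
{"api": "move_arm", "payload": {
  "plan": [
    [[0.015,-0.05,0.28,0,0.008,-0.03,-1],[0.015,-0.05,0.28,0,0.008,-0.03,-1],[0.015,-0.05,0.28,0,0.008,-0.03,-1],[0.015,-0.05,0.28,0,0.008,-0.03,-1],[0.015,-0.05,0.28,0,0.008,-0.03,-1],[0.015,-0.05,0.28,0,0.008,-0.03,-1],[0,0,0,0,0,0,-1],[0,0,0,0,0,0,-1],[0,0,0,0,0,0,-1],[0,0,0,0,0,0,-1]]
  ]
}}

```text
clock: 13.55
position: [0.5424, 0.1378, 0.2373]
tool_rot: [2.751, -0.0, 1.507]
force: [0.0, 0.1, -2.7]
grip_width: 0.0095
finger_force: 34.3
```

Run:
```python
from h import *
n=wrist('w5');t=grab_frame('top');save(t,'top5');s=grab_frame('side');save(s,'side5');o=observe();print(o['position'],o['tool_rot'])
hd=[.7559,.1244,-.065,.392]
p,r,c=goal(hd,0,dx=.001)
M=R.from_euler('ZY',[hd[2],-hd[3]]).as_matrix()
rows(p,r,4)
# ideal plate: plate z=u, y along camera axis
fr=np.array([[0,y,z] for y in(-.045,.045) for z in(-.055,.055)]+[[0,y,z] for y in(-.02,.02) for z in(.055,.085)]+[[0,0,0]])@M.T+c
th=np.linspace(0,6.28,13)[:-1];le=np.c_[np.full(12,-.06),.027*np.cos(th),.027*np.sin(th)]@M.T+[hd[0],hd[1],.27]
out=[]
for f,nm,(x,y,w,hh) in ((n,'w5',(160,0,400,300)),(t,'top5',(200,70,120,90)),(s,'side5',(150,130,160,120)),(s,'side5',(210,165,80,60))):
    k=400/w;im=cv2.resize(cv2.imread(f'pics/{nm}.png')[y:y+hh,x:x+w],(400,300),interpolation=cv2.INTER_CUBIC)
    for q in proj(f,np.vstack([fr,le])): cv2.circle(im,tuple(int(v) for v in ((q+.5-[x,y])*k)),2,(0,255,0),-1)
    out.append(im)
cv2.imwrite('pics/m5.png',np.vstack([np.hstack(out[:2]),np.hstack(out[2:])]))
```

```text
[0.54233605 0.13773604 0.23717361] [ 2.75088775e+00 -1.99323331e-04  1.50667303e+00]
4 rows: [-0.005, 0.004, 0.005, -0.003, -0.001, 0.002]
```

View pics/m5.png

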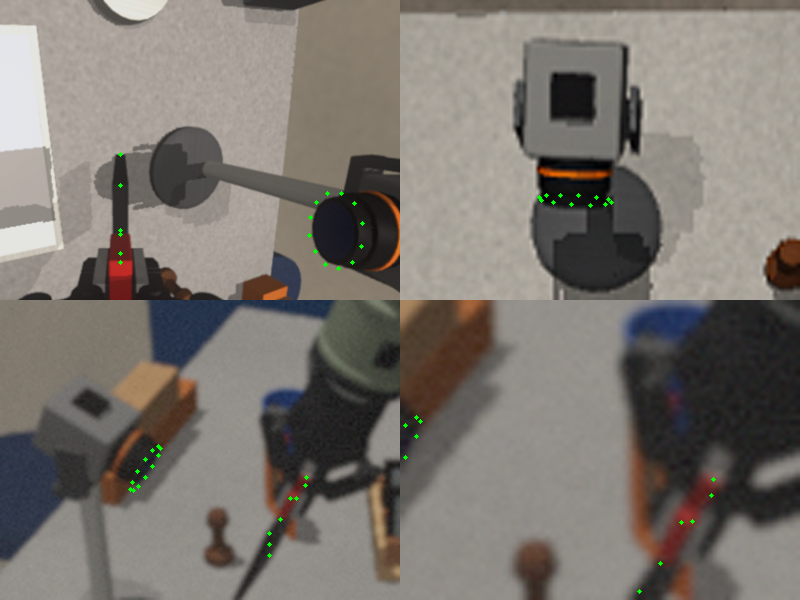

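Run:
```python
from h import *
s=load('side5');hd=[.7559,.1244,-.065,.392]
p,r,c=goal(hd,0,dx=.001);M=R.from_euler('ZY',[hd[2],-hd[3]]).as_matrix()
P=np.array([[0,y,z] for y in(-.045,.045) for z in(-.055,.055)]+[[0,y,z] for y in(-.02,.02) for z in(.055,.085)]+[[0,0,0]])
q=proj(s,P@M.T+c)
for a,b in zip(P,q): print(a[1:],b.round(1),((b+.5-[150,130])*2.5+[0,300]).round(0))
# dark-pixel silhouette tip of the plate
g=cv2.cvtColor(s['color'],cv2.COLOR_RGB2GRAY)
for y in range(228,262,3):
    x=np.where(g[y,225:275]<60)[0]+225; print(y,x.min() if len(x) else None,x.max() if len(x) else None)
```

```text
[-0.045 -0.055] [257.2 231.6] [269. 555.]
[-0.045  0.055] [271.8 203.6] [306. 485.]
[ 0.045 -0.055] [242.8 251.2] [233. 604.]
[0.045 0.055] [257.4 222.8] [270. 533.]
[-0.02   0.055] [267.9 208.7] [296. 498.]
[-0.02   0.085] [272.2 200.5] [307. 477.]
[0.02  0.055] [261.5 217.2] [280. 519.]
[0.02  0.085] [265.8 208.9] [291. 499.]
[0. 0.] [257.3 227.4] [269. 545.]
228 236 259
231 240 257
234 235 255
237 251 253
240 249 251
243 248 249
246 246 247
249 None None
252 None None
255 None None
258 None None
261 None None
```

Run:
```python
from h import *
w=load('w5');hd=[.7559,.1244,-.065,.392]
M=R.from_euler('ZY',[hd[2],-hd[3]]).as_matrix()
th=np.linspace(0,6.28,200)
for rad in (.027,.024):
    q=proj(w,np.c_[np.full(200,-.06),rad*np.cos(th),rad*np.sin(th)]@M.T+[hd[0],hd[1],.27]);print(rad,q.min(0),q.max(0))
print(proj(w,M@[-.06,0,0]+[hd[0],hd[1],.27]))
c=w['color'].astype(int);b=c[...,2]-c[...,0]
m=(b>12)&(c.sum(2)<200);m[:185]=0;m[275:]=0;m[:,:462]=0;m[:,530:]=0
n,l,s,ce=cv2.connectedComponentsWithStats(m.astype(np.uint8));i=1+np.argmax(s[1:,4]);print('glass',s[i],ce[i])
d=c.sum(2)<160;print('dark row 231 from',np.where(d[231,440:])[0][0]+440)
col=np.where(d[180:290,478])[0]+180;print(col.min(),col.max());col=np.where(d[180:290,495])[0]+180;print(col.min(),col.max())
```

```text
0.027 [468.96307332 191.29200194] [522.85244694 268.45760955]
0.024 [471.33227717 195.56516174] [519.08638231 264.05218447]
[[492.61525086 229.55486423]]
glass [511 226   2   4   6] [511.66666667 227.16666667]
dark row 231 from 473
205 250
197 263
```

The held plate and lens match the model in both the wrist and side views to about 1–2 px, and the rest of the scene is undisturbed. Handing in.

```bash
python3 -c "
from h import *
o=observe();print(o['clock'],abs(o['qd']).max(),o['finger_force']);print(job_done())"
```

```text
13.7 0.0037659656228920986 34.30467188358307
the job is handed in; nothing more can be done
None
```

The job is handed in at 13.7 s: the red-tabbed plate is held still by its tab at 34 N, square to the inspection camera with its glass centre 15 cm in front of the lens, matching my fitted model to about 1–2 px in the final pictures; no verdict came back.

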